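# Seat a lens in the dotting stand and stamp it

## Task

Dot the brown lens blank in the blue marking stand, by touch alone: grasp and lift nothing. Gently nudge it along the deck and over the rim until it drops in and lies flat in the round cell, then lightly push the swing arm round to its stop so that the marking head stands over the lens, and press the red button down until the ink pins press firmly on the lens for half a second. Let the button spring back up, leave the head over the lens, and do not disturb the marker, loupe, carton and bottle around the stand.

Things in the scene. Friction and masses are not known exactly. Their poses are not given: they have to be found in the camera images.
- stand: blue lens marking stand, fixed: a plate (on a 4 mm wider dark plinth) 130 (x) by 240 (y) by 24 mm high; its flat top is the deck. Origin: centre of its underside; x points to its rear edge (side of the arm's post), y along the deck from the loading end (-y, lens) to the cell end (+y), z up. Lips 4 mm high and wide run along both long edges at x = -61 and +61 mm, from y = -114 to +14 mm; the -y end has none
- cell_mouth (a point): centre of the cell's mouth, at deck height (24 mm above the bench), at x = 0, y = +58 mm of the stand. The bright-ringed cell is a round flat-bottomed recess 71 mm across and 6 mm deep, white with cross lines
- lens: brown-tinted round semi-finished lens blank, 66 mm across, 7 mm thick at the rim and 9 mm in the middle, 38 g, loose, flat on the deck's loading end. Origin: centre of its underside (24 mm above the bench on the deck, 18 in the cell, where its rim stands 1 mm above the deck); z is its axis. Light to slide when pushed at its rim. Its front dips into the cell about 13 mm short of centre; its rear drops in when about centred
- swing_arm: grey swing arm with the marking head and the red button. Origin: on its vertical pivot, at deck height; the pivot stands 86 mm behind (+x of the stand) the cell's centre. Its -x axis points from the pivot to the head
- swing (a joint): angle of the swing arm, rad: 0 = against its stop, head over the cell's centre; grows to 1.7 as it swings open, clockwise seen from above (head first toward the stand's +y end, then rearward). Stays where left; turns with about 0.5 N at the head
- head_centre (a point): middle of the marking head's barrel (upright grey cylinder 29 mm across, from 20 to 46 mm above the deck), 86 mm from the arm's pivot. The arm bar, 16 mm wide, joins it to the hub at 32 to 44 mm above the deck; a dark pin carrier and three ink pins below the barrel end 11.5 mm above the deck
- plunger (a joint): how far the red button and the ink pins are pressed down, m: 0 = up; the pins meet a seated lens at 0.0085, the end of travel without lens is 0.011. The spring needs 2.1 N to start and 5.1 N at the lens
- button_top (a point): top centre of the red button, a mushroom 31 mm across, 74.5 mm above the deck (98.5 mm above the bench) when up; it sits above the marking head and moves with it. Pressed straight down
- marker: black and white lens marker pen standing on its end, 17 mm across, 94 mm high; origin at the centre of its foot; leave alone
- loupe: black eye loupe, 35 mm across, 37 mm high, standing; origin at the centre of its foot; leave alone
- lens_box: flat lens carton, 96 by 96 by 17 mm, lying; origin at the centre of its underside; leave alone
- bottle: white cleaner bottle with a blue cap, 38 mm across, 105 mm high, standing; origin at the centre of its foot; leave alone
Things that resemble listed ones, but are neither listed nor needed, are in the scene too. What is meant by the lens is not pink, and is the smaller of those in its own colour.

How it is judged:
By the outcome, as a careful person would: the job done as asked, in the order asked, and still so for the second after the job is handed in, with the robot touching nothing.
It also fails if it takes over 56 s, if anything falls off the work surface, if the arm or the gripper's body presses on something with over 40 N, if the wrist force passes 120 N, or if a joint passes its speed limit or range.

## Robot

A 6-joint arm with a two-finger parallel gripper is mounted at the origin on a cart in front of the work surface, level with it; the furniture and walls round the work are solid. World frame = base frame: x ahead of the robot, y to its left, z up, the work surface at z = 0. Lengths are in mm, angles in rad, forces in N, time in s.
With the tool pointing down it reaches from about 375 to 825 mm from the base axis. Payload 5.5 kg.
Tool frame: the origin (TCP) lies midway between the tips of the shut fingers; the grasp point (between the pads) lies 19 mm behind it; z points along the fingers, y is the line along which they close (so a half turn about z gives the same grasp; the last joint's range is limited). The gripper opens to 85 mm and grips with 20 to 120 N. Pads are 22 mm wide; open, the fingers measure 114 mm over their backs; the gripper's body (76 mm by 85 mm) begins 54 mm behind the grasp point. The pads swing forward as they close: fully open they stand 13 mm farther back than shut.
Start: joints at [-1.31, 0.314, -0.047, 1.21, 0, 1.571], TCP at [154.709, -579.707, 231.299] pointing down, gripper open.
Joint ranges: [-2.67, 2.67], [-0.69, 1.73], [-1.03, 1.25], [-2.08, 2.16], [-1.42, 1.45], [-3.14, 3.14]. Speed limits (rad/s): [2.39, 2.39, 3.01, 3.14, 3.14, 3.14].

## Interface

Orientations are given as a unit quaternion [x, y, z, w].
In Python, from cell import env gives the robot as it stands.
- The arm moves only by the shell command python3 -m creep 'ROWS' [OPENING] [FORCE]. ROWS is JSON, a list of rows, each a list of 6 numbers: the shift along the tool's x, y, z scaled (see below), then the turn, a rotation vector about the tool's x, y, z scaled (see below). A call has exactly 8 rows; each row shifts and turns the commanded pose from where the row before left it, along the tool's axes as they then stand; what a row does not reach is not made up. The controller multiplies each number of a shift by 0.02 m and each number of a turn by 0.08 rad. A row lasts 1/12 s, in which the tool goes at most 41.7 mm and 7.16 degrees, less where a joint would pass 70% of its speed; a pose out of reach is approached as far as the arm can. A call with a number of a shift or a turn outside -1 to 1 is refused whole. A call with a gripper value outside its range is refused whole. OPENING is the opening, from 0 (shut) to 1 (fully open), set as the call begins (- or left out, the last holds). The fingers move at their own pace and stop on an object; FORCE is the grip in N (left out, the last holds). Time passes only in rows, so rows that do not move let the fingers close, or fill a call up. It gives the time, the measured TCP pose, the force, the opening and the grip force at its end, in the units of the state.
- env.state(): the state, without advancing time (a new reading comes with each control period).
- env.camera(name): name is "scene" or "top" or "wrist"; returns a dict with "frame" (480x640x3 uint8, blue, green, red), "mtx" (3x3 intrinsics, pixels), "R" (3x3) and "t" (3): a world point X has camera coordinates R X + t. Camera axes: x right, y down, z forward; pixel columns grow to the right and rows downward; lengths in mm; the calibration is good to about 2 mm. The wrist camera is an equidistant fisheye: a pixel r from the principal point sees the ray r / f radians off the axis. A picture is of the moment at which its call begins. There is no depth.
- env.hand_in(): hands the job in; it is judged then, once.
Trained networks look in the newest picture that a camera, given by its name, has taken for a name from the list of things; names that differ only in an ending like _2 or _b are one class to them, and where a whole thing is asked for, a point or a joint stands for the part that bears it (a point fixed in the world has none). Each returns a list of dicts, best first, with "p" (0 to 1); they miss things now and then, are a little off and sometimes report something else, mostly with a low value. They report only what shows in the picture. A call takes as long as a camera call. They do not tell look-alikes from the thing itself.
- env.search_frame(camera, target): "box" ([left, top, right, bottom] in pixels, round what is visible of it).
The state is a dict: "t": time; "joints": joint angles; "qd": joint speeds; "tau": joint torques, N m; "ee_pos": TCP position; "tcp_rot": TCP orientation; "force": force on the tool from outside, world axes, zero at the start; "moment": the same for the moment, N m; "finger_gap": opening from 0.0 (shut) to 1.0 (fully open); "grasp_force": force on a finger pad.
Only numpy, scipy, OpenCV 4.12 (cv2) and the standard library are available. Lean on these libraries where they do the work, as an engineer would, in place of code of your own. Each camera call takes 0.05 s, during which the arm holds its last target. There are 200 camera calls.

## Working session

There is one attempt and no reset: what is moved stays moved. The work goes in short steps, Python scripts to look and compute and a shell command to move; the robot and the scene stay as the last step left them, time stands still between calls to the robot, and variables do not carry over. Pictures are saved under pics/ and viewed, at most 11 in all, crops included, and the job is handed in when it is done.

```bash
mkdir -p pics; ls; python3 - <<'E'
from cell import env
import cv2
s=env.state();print(s['t'],s['ee_pos'],s['tcp_rot'],s['force'])
for n in ('scene','top'):
    c=env.camera(n);cv2.imwrite(f'pics/{n}0.png',c['frame']);print(n,c['mtx'],c['R'],c['t'])
    for k in ('stand','lens','swing_arm','button_top','marker','loupe','lens_box','bottle','cell_mouth'):
        try:print(k,[(round(d['p'],2),[round(v) for v in d['box']]) for d in env.search_frame(n,k)][:4])
        except Exception as e:print(k,e)
E
```

```text
pics
0.0 [ 154.56780761 -579.18105134  230.45065226] [ 9.91510242e-01  1.30026064e-01 -1.11341915e-04 -8.06943641e-04] [-0.76451816 -0.74204752 -0.27166437]
scene [[583.53094754   0.         320.77250187]
 [  0.         583.53094754 228.91583843]
 [  0.           0.           1.        ]] [[ 0.90304549 -0.42952247  0.00439312]
 [-0.29144685 -0.62019863 -0.72829417]
 [ 0.31554331  0.6564024  -0.68525054]] [-473.14297049  232.72608328  860.45164315]
stand [(0.83, [273, 165, 371, 320])]
lens [(0.93, [213, 298, 254, 335]), (0.84, [296, 256, 332, 285]), (0.78, [234, 177, 279, 202])]
swing_arm [(0.84, [329, 166, 366, 219])]
button_top [(0.75, [330, 164, 348, 183]), (0.54, [272, 165, 374, 320])]
marker [(0.86, [412, 232, 431, 273]), (0.28, [415, 266, 441, 326])]
loupe []
lens_box [(0.77, [318, 330, 375, 385]), (0.43, [329, 164, 367, 218])]
bottle [(0.69, [414, 271, 444, 326])]
cell_mouth [(0.8, [274, 163, 376, 317])]
top [[518.6459351    0.         320.70644274]
 [  0.         518.6459351  241.45938199]
 [  0.           0.           1.        ]] [[ 0.01945903 -0.9997516   0.01086691]
 [-0.99370473 -0.02053843 -0.11013207]
 [ 0.1103279  -0.00865543 -0.99385755]] [ -1.74202729 536.2610853  985.68506758]
stand [(0.85, [237, 178, 377, 298])]
lens [(0.93, [174, 232, 215, 275]), (0.73, [313, 241, 347, 273]), (0.58, [321, 319, 356, 353])]
swing_arm [(0.76, [239, 181, 302, 203])]
button_top [(0.52, [240, 180, 255, 194]), (0.32, [273, 290, 289, 313])]
marker [(0.74, [354, 158, 366, 178])]
loupe [(0.55, [271, 291, 287, 313])]
lens_box [(0.66, [237, 180, 375, 298]), (0.65, [390, 252, 438, 293])]
bottle [(0.55, [398, 177, 426, 201]), (0.39, [355, 154, 365, 179])]
cell_mouth []
```

```bash
python3 - <<'E'
import cv2
a=cv2.imread('pics/top0.png');cv2.imwrite('pics/t1.png',cv2.resize(a[140:365,160:460],None,fx=2.66,fy=2.66,interpolation=cv2.INTER_CUBIC))
a=cv2.imread('pics/scene0.png');cv2.imwrite('pics/s1.png',cv2.resize(a[150:400,200:460],None,fx=2.4,fy=2.4,interpolation=cv2.INTER_CUBIC))
E
```

```text
(no output)
```

View pics/t1.png

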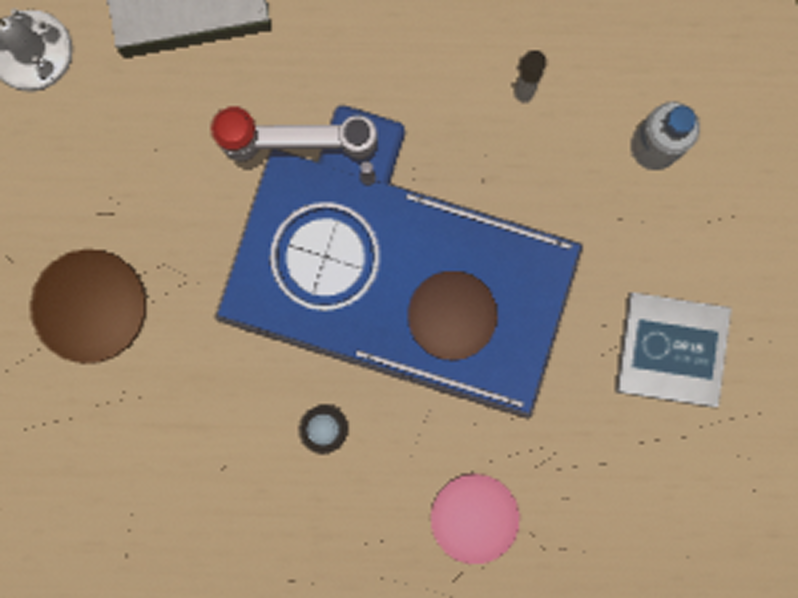

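View pics/s1.png

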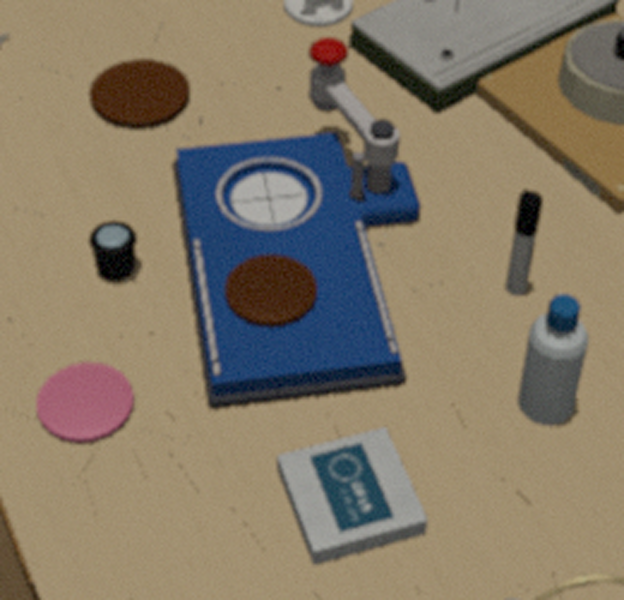

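The top crop shows two brown discs. The large one is at crop (88,306), lying on the bench. The small one is at (453,315), on the blue deck between the lips. The pink disc at (475,518) is ruled out. The small brown disc on the deck, at full-image pixel (330,258), fits as the lens. The cell is at (282,236), the red button at (248,188), and the hub at about (294,190). Next I'll measure these and confirm with a crop.

```bash
cat > h.py <<'E'
import numpy as np,cv2
from cell import env
def ray(c,px,z):
    K,R,t=map(np.asarray,(c['mtx'],c['R'],c['t']))
    d=R.T@np.linalg.solve(K,[px[0],px[1],1]);o=-R.T@t
    return o+d*(z-o[2])/d[2]
def proj(c,X):
    K,R,t=map(np.asarray,(c['mtx'],c['R'],c['t']));p=K@(R@np.asarray(X,float)+t);return p[:2]/p[2]
def blobs(m,amin=60):
    cs,_=cv2.findContours(m.astype(np.uint8),cv2.RETR_EXTERNAL,cv2.CHAIN_APPROX_NONE)
    return [k for k in cs if cv2.contourArea(k)>amin]
def plane(c,k,z): return np.array([ray(c,p,z)[:2] for p in k[:,0]],np.float32)
def masks(f):
    h=cv2.cvtColor(f,cv2.COLOR_BGR2HSV).astype(int);H,S,V=h[...,0],h[...,1],h[...,2]
    return dict(blue=(H>100)&(H<125)&(S>120),brown=((H<14)|(H>165))&(S>80)&(V<150)&(V>30),red=((H<6)|(H>174))&(S>170)&(V>90))
E
python3 - <<'E'
from h import *
for n in ('top','scene'):
    c=env.camera(n);f=c['frame'];m=masks(f)
    for k in blobs(m['brown']):
        P=plane(c,k,32);e=cv2.minEnclosingCircle(P);print(n,'brown',k[:,0].mean(0).round(),np.round(e[0],1),round(e[1],1))
    for k in blobs(m['red'],30):
        P=plane(c,k,96);e=cv2.minEnclosingCircle(P);print(n,'red',k[:,0].mean(0).round(),np.round(e[0],1),round(e[1],1))
    b=max(blobs(m['blue']),key=cv2.contourArea);P=plane(c,b,24);r=cv2.minAreaRect(P);print(n,'blue rect',r)
    h=cv2.cvtColor(f,cv2.COLOR_BGR2HSV);w=((h[...,1]<70)&(h[...,2]>120))
    bm=np.zeros(f.shape[:2],np.uint8);cv2.drawContours(bm,[cv2.convexHull(b)],-1,1,-1)
    for k in blobs(w&(bm>0),40):
        P=plane(c,k,24);e=cv2.minEnclosingCircle(P);print(n,'white',k[:,0].mean(0).round(),np.round(e[0],1),round(e[1],1),np.round(cv2.minAreaRect(P)[1],0))
    if n=='top': cv2.imwrite('pics/lens.png',cv2.resize(f[170:305,230:385],None,fx=5,fy=5-.6,interpolation=cv2.INTER_CUBIC))
E
```

```text
top brown [330. 258.] [503.8  -9.2] 32.1
top brown [193. 255.] [505.4 256.6] 41.5
top brown [247. 188.] [639.5 156.3] 17.0
top brown [494. 107.] [ 811.1 -338.5] 49.5
top brown [519. 101.] [ 832.  -382.3] 22.9
top brown [482.  80.] [ 869.3 -312.2] 48.8
top brown [409.  49.] [ 929.8 -168.7] 59.0
top brown [403.  24.] [ 980.8 -152.2] 33.3
top red [247. 188.] [625.5 147. ] 13.9
top red [499. 102.] [ 799.2 -323.1] 29.1
top red [484.  77.] [ 849.7 -295.3] 36.5
top red [410.  44.] [ 909.3 -152. ] 32.2
top red [404.  21.] [ 954.5 -143.2] 22.2
top blue rect ((552.35400390625, 23.59021759033203), (238.9059295654297, 176.40823364257812), 73.67395782470703)
top white [322. 281.] [459.2   5. ] 57.4 [115.   4.]
top white [282. 236.] [546.4  86.1] 40.8 [80. 79.]
top white [290. 191.] [635.4  77.9] 28.3 [23. 56.]
scene brown [408. 434.] [ 498.8 -328.9] 20.5
scene brown [622. 316.] [ 902.9 -308.1] 66.6
scene brown [582. 281.] [ 899.1 -222.1] 71.1
scene brown [312. 270.] [502.8 -12. ] 32.8
scene brown [592. 213.] [1040.8 -102.7] 54.8
scene brown [547. 200.] [991.1 -42.8] 70.4
scene brown [258. 189.] [499.  232.2] 43.0
scene brown [336. 171.] [661.1 217.6] 20.3
scene brown [628. 174.] [1196.1  -38.2] 38.2
scene brown [70. 83.] [223.3 843.9] 210.6
scene red [623. 314.] [ 847.1 -334. ] 44.6
scene red [580. 287.] [ 829.3 -268.2] 30.8
scene red [588. 269.] [ 870.8 -246.9] 29.1
scene red [592. 212.] [ 970.8 -146.7] 44.7
scene red [336. 171.] [624. 144.] 14.5
scene red [628. 174.] [1111.5  -91.7] 28.9
scene blue rect ((549.5219116210938, 19.40862274169922), (249.1362762451172, 175.94989013671875), 73.60157775878906)
scene white [285. 277.] [458.9   3.4] 51.9 [104.   5.]
scene white [359. 274.] [577.8 -41.5] 62.0 [124.   7.]
scene white [312. 228.] [546.6  87.5] 41.5 [80. 79.]
```

View pics/lens.png

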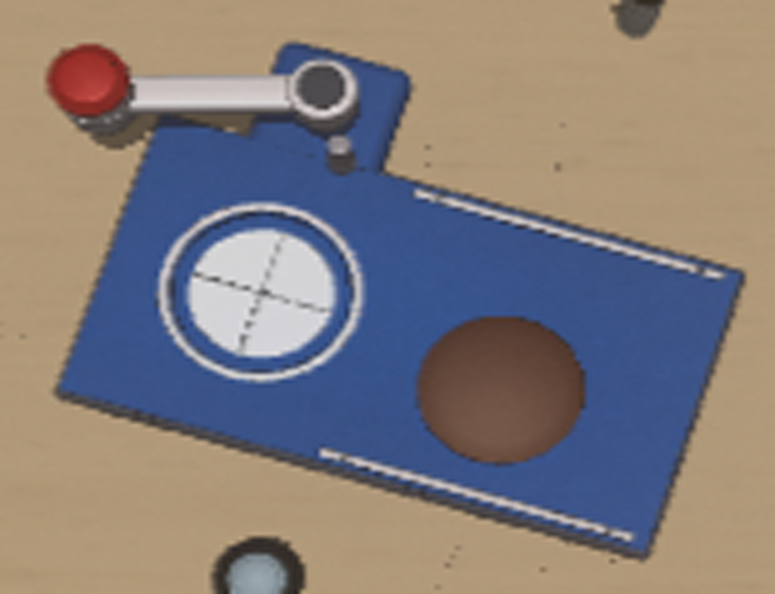

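The crop confirms the small brown disc at crop (500,390), inside the deck's lips, as the lens. Both cameras agree:

| Item | Position or angle |
|---|---|
| Lens | (503.5, −10.5) |
| Cell | (546.4, 86.6) |
| Stand yaw | −16.3° |
| Swing opening | about 1.24 rad |

I'll push with two half-open fingers, which cradles the rim. First I'll rotate and move to the staging point.

```bash
cat >> h.py <<'E'
from scipy.spatial.transform import Rotation as Ro
def todo(x,y,z,yaw=None):
    s=env.state();R=Ro.from_quat(s['tcp_rot']);M=R.as_matrix()
    print('t',round(s['t'],2),'pos',np.round(s['ee_pos'],1),'yaw',round(np.degrees(np.arctan2(M[1,0],M[0,0])),1),'zax',M[:,2].round(3),'F',np.round(s['force'],1),'j6',round(s['joints'][5],2),'gap',round(s['finger_gap'],2))
    print('units',np.round(R.inv().apply(np.array([x,y,z])-s['ee_pos'])/20,2))
    if yaw is not None:
        a=np.radians(yaw);T=Ro.from_matrix(np.array([[np.cos(a),np.sin(a),0],[np.sin(a),-np.cos(a),0],[0,0,-1]]))
        print('turn',np.round((R.inv()*T).as_rotvec()/.08,2))
E
python3 -m creep '[[1,0,0,0,0,-1],[1,0,0,0,0,-1],[1,0,0,0,0,-1],[1,0,0,0,0,-1],[1,0,0,0,0,-1],[1,0,0,0,0,-1],[1,0,0,0,0,-1],[1,0,0,0,0,-1]]' 0.4 20
python3 -c "
from h import *
todo(484.1,-54.4,120,66.1)"
```

```text
t: 1.77
ee_pos: [290.5, -498.2, 231.3]
tcp_rot: [0.899, 0.437, 0.0, 0.0]
force: [0.8, -0.4, -0.3]
finger_gap: 0.397
grasp_force: 0.0
t 1.77 pos [ 290.5 -498.2  231.3] yaw 51.8 zax [ 0. -0. -1.] F [ 0.8 -0.4 -0.3] j6 1.19 gap 0.4
units [23.43 -6.1   5.56]
turn [ 0.    0.   -3.11]
```

```bash

python3 -m creep '[[0.9,-0.2,0,0,0,-0.39],[0.9,-0.2,0,0,0,-0.39],[0.9,-0.2,0,0,0,-0.39],[0.9,-0.2,0,0,0,-0.39],[0.9,-0.2,0,0,0,-0.39],[0.9,-0.2,0,0,0,-0.39],[0.9,-0.2,0,0,0,-0.39],[0.9,-0.2,0,0,0,-0.39]]' >/dev/null
python3 -c "
from h import *
todo(484.1,-54.4,70,66.1)"
```

```text
t 2.43 pos [ 339.2 -359.3  231.4] yaw 66.0 zax [ 0. -0. -1.] F [ 0.3 -0.5  0.3] j6 1.18 gap 0.4
units [16.87  0.42  8.07]
turn [ 0.    0.   -0.02]
```

```bash

python3 -m creep '[[1,0,0.2,0,0,0],[1,0,0.2,0,0,0],[1,0,0.2,0,0,0],[1,0,0.2,0,0,0],[1,0,0.2,0,0,0],[1,0,0.2,0,0,0],[1,0,0.2,0,0,0],[1,0,0.2,0,0,0]]' >/dev/null
python3 -m creep '[[1,0.05,0.3,0,0,0],[1,0.05,0.8,0,0,0],[1,0.05,0.8,0,0,0],[1,0.05,0.9,0,0,0],[1,0.05,0.9,0,0,0],[1,0.05,0.9,0,0,0],[0.8,0.05,0.9,0,0,0],[0,0,0,0,0,0]]' >/dev/null
python3 - <<'E'
from h import *
todo(484.1,-54.4,40,66.1)
c=env.camera('wrist');cv2.imwrite('pics/w1.png',c['frame'])
c=env.camera('top');f=c['frame'];m=masks(f)
for k in blobs(m['brown'])[-3:]: print(k[:,0].mean(0))
E
```

```text
t 3.77 pos [465.1 -90.3  86.5] yaw 66.1 zax [-0.004  0.002 -1.   ] F [ 0.4 -0.1 -0.3] j6 1.8 gap 0.4
units [2.02 0.15 2.32]
turn [-0.05 -0.   -0.  ]
[482.44565217  79.73913043]
[409.10743802  48.39669421]
[402.09836066  24.67213115]
```

View pics/w1.png

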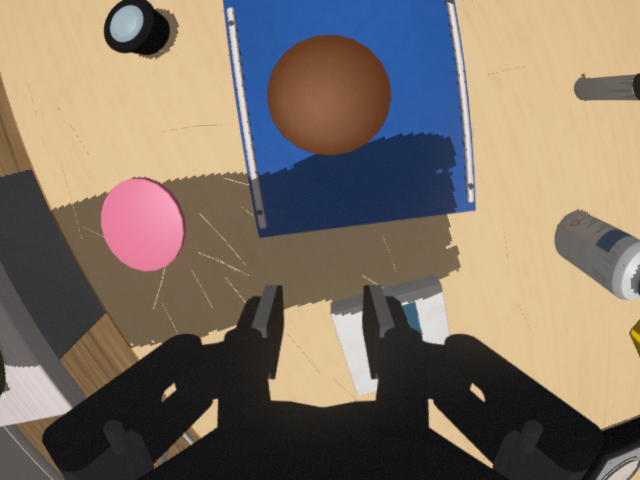

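The wrist view shows the lens at (329,95), centred between the fingers at x about 324, with the deck clear ahead.

```bash

python3 -m creep '[[0.7,0.05,0,0,0,0],[0.7,0.05,0.2,0,0,0],[0.6,0.05,0.5,0,0,0],[0,0,0.5,0,0,0],[0,0,0.5,0,0,0],[0,0,0.4,0,0,0],[0,0,0,0,0,0],[0,0,0,0,0,0]]' >/dev/null
python3 - <<'E'
from h import *
todo(484.1,-54.4,26,66.1)
E
python3 -m creep '[[0,0,0.15,0,0,0],[0,0,0.15,0,0,0],[0,0,0.1,0,0,0],[0,0,0.1,0,0,0],[0,0,0.1,0,0,0],[0,0,0,0,0,0],[0,0,0,0,0,0],[0,0,0,0,0,0]]' 
python3 - <<'E'
from h import *
todo(484.1,-54.4,26,66.1)
c=env.camera('scene');cv2.imwrite('pics/s2.png',cv2.resize(c['frame'][150:350,220:440],None,fx=3,fy=3,interpolation=cv2.INTER_CUBIC))
E
```

```text
t 4.53 pos [484.1 -57.9  46.5] yaw 65.9 zax [-0.002  0.    -1.   ] F [ 0.8 -0.   0.1] j6 1.87 gap 0.4
units [ 0.16 -0.07  1.03]
turn [-0.02  0.01 -0.05]
t: 5.2
ee_pos: [485.3, -57.4, 35.4]
tcp_rot: [0.839, 0.544, 0.0, 0.0]
force: [-0.2, 0.1, -0.1]
finger_gap: 0.404
grasp_force: 0.0
t 5.2 pos [485.3 -57.4  35.4] yaw 65.9 zax [ 0. -0. -1.] F [-0.2  0.1 -0.1] j6 1.87 gap 0.4
units [ 0.11 -0.12  0.47]
turn [ 0.   -0.   -0.04]
```

View pics/s2.png

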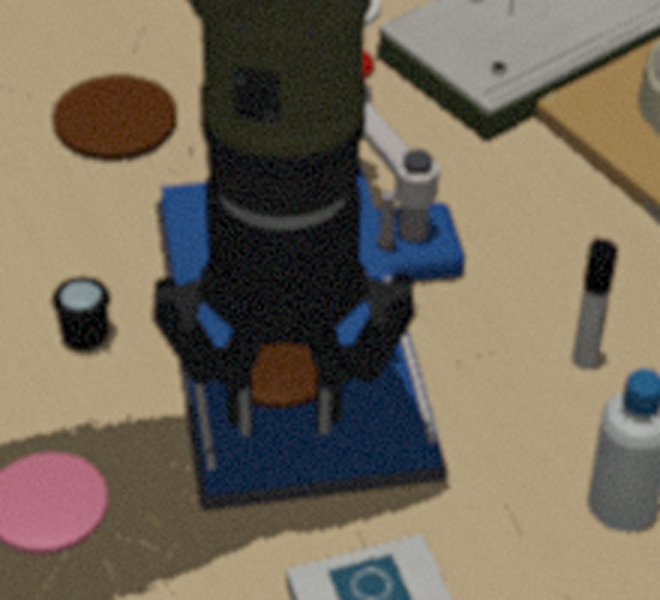

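The scene view shows both fingertips, at (240,430) and (325,430), straddling just behind the lens at (285,375). I'll lower gently until they touch the deck.

```bash

python3 -m creep '[[0,0,0.1,0,0,0],[0,0,0.1,0,0,0],[0,0,0.1,0,0,0],[0,0,0.1,0,0,0],[0,0,0,0,0,0],[0,0,0,0,0,0],[0,0,0,0,0,0],[0,0,0,0,0,0]]' |sed -n '2p;4p'
python3 -m creep '[[0,0,0.05,0,0,0],[0,0,0.05,0,0,0],[0,0,0.05,0,0,0],[0,0,0.05,0,0,0],[0,0,0,0,0,0],[0,0,0,0,0,0],[0,0,0,0,0,0],[0,0,0,0,0,0]]' |sed -n '2p;4p'
```

```text
ee_pos: [485.3, -57.4, 27.4]
force: [0.0, 0.5, -0.6]
ee_pos: [485.2, -57.5, 23.3]
force: [-0.1, -0.7, -0.3]
```

```bash

python3 -m creep '[[0,0,0.05,0,0,0],[0,0,0.05,0,0,0],[0,0,0,0,0,0],[0,0,0,0,0,0],[0,0,0,0,0,0],[0,0,0,0,0,0],[0,0,0,0,0,0],[0,0,0,0,0,0]]' |sed -n '2p;4p'
```

```text
ee_pos: [485.3, -57.5, 23.1]
force: [-7.5, 0.5, 22.0]
```

```bash

python3 -m creep '[[0,0,-0.1,0,0,0],[0,0,-0.1,0,0,0],[0,0,-0.05,0,0,0],[0,0,0,0,0,0],[0,0,0,0,0,0],[0,0,0,0,0,0],[0,0,0,0,0,0],[0,0,0,0,0,0]]' |sed -n '2p;4p'
python3 - <<'E'
from h import *
m=np.array([546.4,86.6]);l=np.array([503.5,-10.5]);d=m-l;L=np.hypot(*d);d/=L
print(L,np.degrees(np.arctan2(d[1],d[0])))
p=m-38.3*d; todo(p[0],p[1],26,np.degrees(np.arctan2(d[1],d[0])))
E
```

```text
ee_pos: [485.1, -57.4, 26.1]
force: [-0.4, -0.4, -1.5]
106.15469843582052 66.16355605678831
t 7.92 pos [485.1 -57.4  26.1] yaw 65.9 zax [-0.  0. -1.] F [-0.4 -0.4 -1.5] j6 1.87 gap 0.4
units [ 5.91 -0.13  0.01]
turn [-0.    0.   -0.06]
```

```bash

python3 -m creep '[[0.25,-0.06,0,0,0,0],[0.25,-0.06,0,0,0,0],[0.25,0,0,0,0,0],[0.25,0,0,0,0,0],[0.25,0,0,0,0,0],[0.25,0,0,0,0,0],[0.25,0,0,0,0,0],[0.25,0,0,0,0,0]]' |sed -n '2p;4p'
python3 -m creep '[[0.25,0,0,0,0,0],[0.25,0,0,0,0,0],[0.25,0,0,0,0,0],[0.25,0,0,0,0,0],[0.25,0,0,0,0,0],[0.25,0,0,0,0,0],[0.2,0,0,0,0,0],[0,0,0,0,0,0]]' |sed -n '2p;4p'
cat > look.py <<'E'
from h import *
import sys
c=env.camera('top');f=c['frame'];m=masks(f)
for k in blobs(m['brown']):
    q=k[:,0].mean(0)
    if q[1]>200 and q[0]>230: P=plane(c,k,32);e=cv2.minEnclosingCircle(P);print('top',np.round(e[0],1),round(e[1],1),cv2.contourArea(P))
c=env.camera('wrist');cv2.imwrite(f'pics/{sys.argv[1]}.png',c['frame'])
todo(530.9,51.6,26,66.2)
E
python3 look.py w2
```

```text
ee_pos: [499.6, -19.4, 26.3]
force: [-0.5, 0.1, -0.7]
ee_pos: [513.7, 11.8, 26.3]
force: [-0.0, 0.7, 0.3]
t 9.35 pos [513.3  11.2  26.3] yaw 65.9 zax [-0. -0. -1.] F [ 0.2  0.6 -0.3] j6 2.01 gap 0.4
units [ 2.2  -0.02  0.01]
turn [ 0.    0.   -0.06]
```

View pics/w2.png

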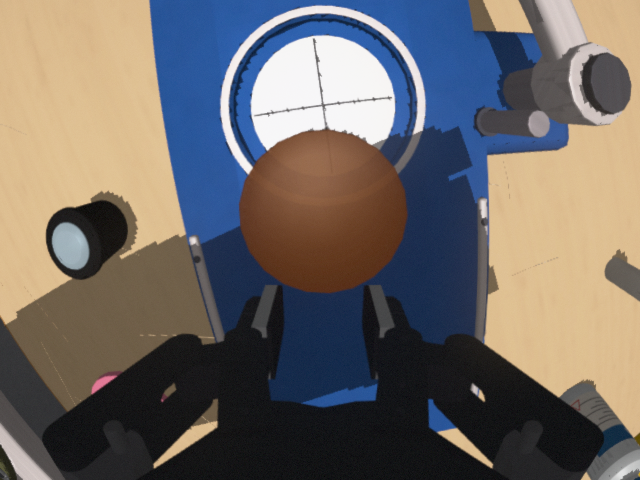

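The wrist view shows the lens at (323,211), in line with the cell's cross at (322,105) and resting against both fingertips. I'll keep pushing, more slowly.

```bash

python3 -m creep '[[0.2,0,0,0,0,0],[0.2,0,0,0,0,0],[0.2,0,0,0,0,0],[0.2,0,0,0,0,0],[0.2,0,0,0,0,0],[0.2,0,0,0,0,0],[0.2,0,0,0,0,0],[0.15,0,0,0,0,0]]' |sed -n '2p;4p'
python3 -m creep '[[0.15,0,0,0,0,0],[0.15,0,0,0,0,0],[0.15,0,0,0,0,0],[0.1,0,0,0,0,0],[0,0,0,0,0,0],[0,0,0,0,0,0],[0,0,0,0,0,0],[0,0,0,0,0,0]]' |sed -n '2p;4p'
python3 look.py w3
```

```text
ee_pos: [526.1, 39.9, 26.3]
force: [-0.5, 0.4, -0.2]
ee_pos: [530.3, 49.3, 26.3]
force: [-0.2, -0.5, -0.4]
t 10.78 pos [530.3  49.3  26.3] yaw 65.9 zax [-0. -0. -1.] F [ 0.1  0.4 -0. ] j6 2.08 gap 0.4
units [ 0.12 -0.02  0.01]
turn [-0.    0.   -0.07]
```

View pics/w3.png

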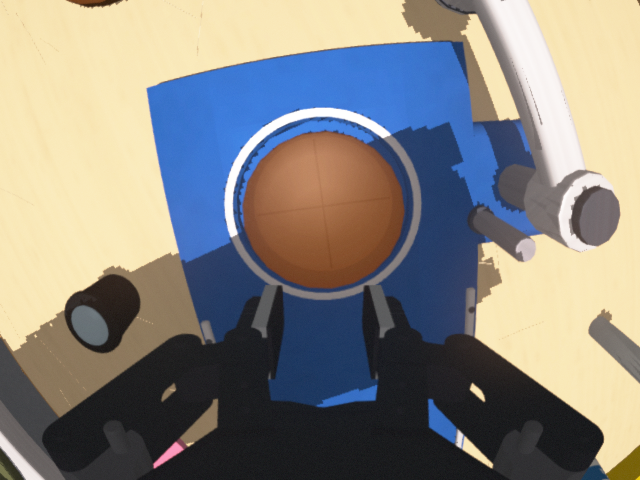

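The lens at (324,210) sits inside the ring at (323,203), and the cross lines show through it. It has either seated or is about to. I'll push 3 mm more to be sure, then back off and check with the fixed cameras.

```bash

python3 -m creep '[[0.08,0,0,0,0,0],[0.07,0,0,0,0,0],[0,0,0,0,0,0],[0,0,0,0,0,0],[0,0,0,0,0,0],[0,0,0,0,0,0],[0,0,0,0,0,0],[0,0,0,0,0,0]]' |sed -n '2p;4p'
python3 -m creep '[[-0.3,0,-0.05,0,0,0],[-0.5,0,-0.3,0,0,0],[-0.7,0,-0.8,0,0,0],[-1,0,-1,0,0,0],[-1,0,-1,0,0,0],[-1,0,-1,0,0,0],[-1,0,-1,0,0,0],[-0.5,0,-0.5,0,0,0]]' 0 |sed -n '2p;4p'
python3 - <<'E'
from h import *
todo(530.9,51.6,26,66.2)
for n in ('top','scene'):
    c=env.camera(n);f=c['frame'];cv2.imwrite(f'pics/{n}3.png',f);m=masks(f)
    for k in blobs(m['brown']):
        for z in (25,31):
            P=plane(c,k,z);e=cv2.minEnclosingCircle(P)
            if abs(e[0][0]-546)<40 and abs(e[0][1]-86)<40: print(n,z,np.round(e[0],1),round(e[1],1))
a=cv2.imread('pics/top3.png')[170:290,230:350];b=cv2.imread('pics/scene3.png')[150:270,240:360]
cv2.imwrite('pics/cmp.png',cv2.resize(np.hstack([a,b]),None,fx=3.3,fy=3.3,interpolation=cv2.INTER_CUBIC))
E
```

```text
ee_pos: [531.6, 52.1, 26.3]
force: [-0.1, -0.5, -0.7]
ee_pos: [482.3, -59.7, 142.0]
force: [-0.2, -0.3, 0.5]
t 12.12 pos [482.3 -59.7 142. ] yaw 65.8 zax [ 0.002 -0.001 -1.   ] F [-0.2 -0.3  0.5] j6 1.87 gap -0.0
units [ 6.07 -0.08  5.8 ]
turn [ 0.03  0.   -0.09]
top 25 [545.3  83.7] 32.0
top 31 [544.6  83.3] 31.8
scene 25 [525.3  82.9] 18.1
scene 31 [522.8  77.1] 17.9
```

View pics/cmp.png

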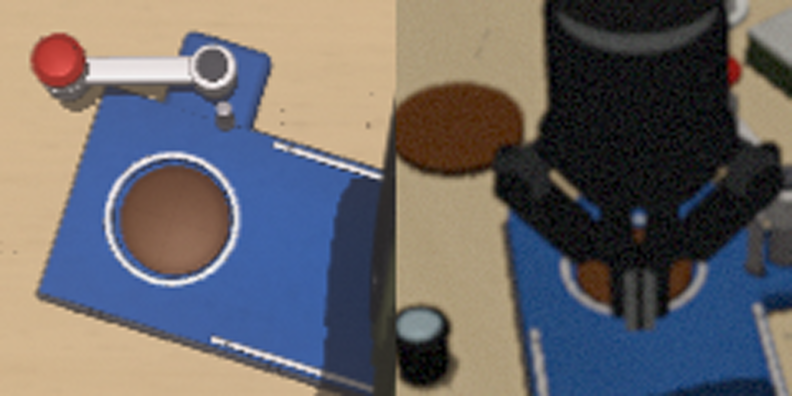

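Top view: the ring is complete all round and the lens at crop (175,220) lies inside it, 3 mm from the centre. That matches a seated lens resting at the rear clearance. I'll recheck once the robot is clear of the scene view. Next is the swing arm approach.

```bash
python3 - <<'E'
from h import *
c=env.camera('top')
for p in ((205.9,158.8),(261.5,149.4)): print('plate z0',ray(c,p,0).round(),'z30',ray(c,p,30).round())
m=masks(c['frame'])
for k in blobs(m['red'],30):
    P=plane(c,k,96);e=cv2.minEnclosingCircle(P)
    if e[0][0]<700: print('red',e, np.mean(P,0))
n=np.radians(30)
todo(625+40*np.cos(n),146+40*np.sin(n),142,30)
E
```

```text
plate z0 [705. 247.   0.] z30 [697. 240.  30.]
plate z0 [727. 134.   0.] z30 [718. 131.  30.]
red ((625.51904296875, 146.97764587402344), 13.947997093200684) [626.1398  146.58528]
t 12.27 pos [483.  -58.1 140. ] yaw 65.8 zax [ 0.002  0.    -1.   ] F [-0.7  0.  -0.1] j6 1.87 gap 0.0
units [13.84  3.47 -0.08]
turn [ 0.02 -0.02  7.81]
```

```bash

python3 -m creep '[[1,0.25,0,0,0,0],[1,0.25,0,0,0,0],[1,0.25,0,0,0,0],[1,0.25,0,0,0,0],[1,0.25,0,0,0,0],[1,0.25,0,0,0,0],[1,0.25,0,0,0,0],[1,0.25,0,0,0,0]]' |sed -n '2p;4p'
python3 -m creep '[[0.7,0.1,0,0,0,0.98],[0.7,0.1,0,0,0,0.98],[0.7,0,0,0,0,0.98],[0.6,0,0,0,0,0.98],[0.6,-0.1,0,0,0,0.98],[0.6,-0.2,0,0,0,0.98],[0.6,-0.2,0,0,0,0.98],[0.5,-0.3,0,0,0,0.98]]' |sed -n '2p;4p'
python3 - <<'E'
from h import *
n=np.radians(30)
todo(625.5+40*np.cos(n),146.5+40*np.sin(n),50,30)
E
```

```text
ee_pos: [584.1, 74.3, 137.3]
force: [-0.0, 0.4, 0.6]
ee_pos: [639.1, 161.2, 137.0]
force: [0.9, 0.4, 0.6]
t 13.6 pos [639.1 161.2 137. ] yaw 29.8 zax [-0.003 -0.    -1.   ] F [0.9 0.4 0.6] j6 2.87 gap -0.0
units [1.06 0.3  4.35]
turn [-0.01  0.03 -0.04]
```

```bash

python3 -m creep '[[0.5,0.15,0,0,0,0],[0.5,0.15,0,0,0,0],[0.06,0,0.8,0,0,0],[0,0,0.9,0,0,0],[0,0,0.9,0,0,0],[0,0,0.9,0,0,0],[0,0,0.7,0,0,0],[0,0,0,0,0,0]]' |sed -n '2p;4p'
python3 - <<'E'
from h import *
n=np.radians(30)
todo(625.5+40*np.cos(n),146.5+40*np.sin(n),50,30)
c=env.camera('scene');f=c['frame'];cv2.imwrite('pics/s4.png',cv2.resize(f[130:290,240:420],None,fx=3.6,fy=3.6,interpolation=cv2.INTER_CUBIC))
m=masks(f)
for k in blobs(m['brown']):
    P=plane(c,k,25);e=cv2.minEnclosingCircle(P)
    if abs(e[0][0]-546)<40 and abs(e[0][1]-86)<40: print(np.round(e[0],1),round(e[1],1),cv2.fitEllipse(P))
# arc plan from measured pose
s=env.state();piv=np.array([629.,62.4]);x,y,_=s['ee_pos'];yaw=29.8
cur=np.array([x,y])
a0,a1=94.,163.7;N=16
for i in range(N+1):
    a=a0+(a1-a0)*i/N;yw=30+38*i/N;n=np.radians(yw)
    b=piv+86*np.array([np.cos(np.radians(a)),np.sin(np.radians(a))])+(25.5)*np.array([np.cos(n),np.sin(n)])
    d=b-cur;q=np.radians(yaw);print(i,b.round(),'dx',round((d@[np.cos(q),np.sin(q)])/20,2),'dy',round((d@[np.sin(q),-np.cos(q)])/20,2),'turn',round(-np.radians(yw-yaw)/.08,2))
    cur=b;yaw=yw
E
```

```text
ee_pos: [657.1, 165.3, 49.6]
force: [-0.1, -0.3, -0.7]
t 14.27 pos [657.1 165.3  49.6] yaw 30.0 zax [-0.008 -0.002 -1.   ] F [-0.1 -0.3 -0.7] j6 2.86 gap 0.0
units [ 0.16  0.02 -0.02]
turn [-0.03  0.1   0.01]
[545.2  84. ] 32.9 ((545.620361328125, 85.19237518310547), (61.05099105834961, 63.9367790222168), 74.6718521118164)
0 [645. 161.] dx -0.68 dy -0.13 turn -0.04
1 [638. 161.] dx -0.3 dy -0.18 turn -0.52
2 [631. 161.] dx -0.3 dy -0.17 turn -0.52
3 [624. 160.] dx -0.31 dy -0.16 turn -0.52
4 [617. 159.] dx -0.31 dy -0.15 turn -0.52
5 [611. 157.] dx -0.32 dy -0.14 turn -0.52
6 [604. 155.] dx -0.32 dy -0.13 turn -0.52
7 [598. 152.] dx -0.32 dy -0.12 turn -0.52
8 [592. 149.] dx -0.32 dy -0.11 turn -0.52
9 [586. 145.] dx -0.32 dy -0.1 turn -0.52
10 [581. 141.] dx -0.33 dy -0.09 turn -0.52
11 [576. 137.] dx -0.33 dy -0.08 turn -0.52
12 [571. 132.] dx -0.33 dy -0.06 turn -0.52
13 [566. 127.] dx -0.33 dy -0.05 turn -0.52
14 [563. 122.] dx -0.33 dy -0.04 turn -0.52
15 [559. 116.] dx -0.33 dy -0.03 turn -0.52
16 [556. 110.] dx -0.33 dy -0.02 turn -0.52
```

View pics/s4.png

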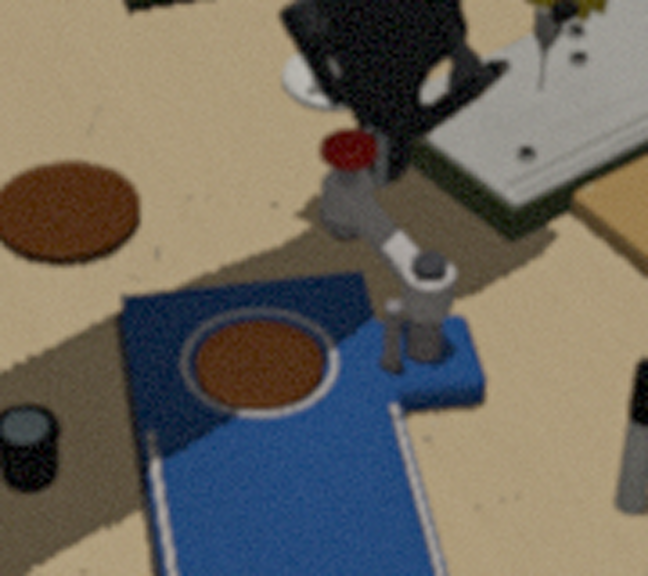

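The scene view shows the lens flat inside the ring at (262,365). The finger stands behind the head, with the button at (349,150). Now I'll push the arm round along its arc.

```bash

python3 -m creep '[[-0.34,-0.06,0,0,0,0],[-0.3,-0.06,0,0,0,0],[-0.3,-0.18,0,0,0,-0.52],[-0.3,-0.17,0,0,0,-0.52],[-0.31,-0.16,0,0,0,-0.52],[-0.31,-0.15,0,0,0,-0.52],[-0.32,-0.14,0,0,0,-0.52],[-0.32,-0.13,0,0,0,-0.52]]' |sed -n '2p;4p'
python3 -m creep '[[-0.32,-0.12,0,0,0,-0.52],[-0.32,-0.11,0,0,0,-0.52],[-0.32,-0.1,0,0,0,-0.52],[-0.33,-0.09,0,0,0,-0.52],[-0.33,-0.08,0,0,0,-0.52],[-0.33,-0.06,0,0,0,-0.52],[0,0,0,0,0,0],[0,0,0,0,0,0]]' |sed -n '2p;4p'
python3 - <<'E'
from h import *
todo(556,110,50,68)
c=env.camera('top');m=masks(c['frame'])
for k in blobs(m['red'],30):
    P=plane(c,k,96);e=cv2.minEnclosingCircle(P)
    if e[0][0]<700: print('red',e)
E
```

```text
ee_pos: [608.0, 154.5, 56.9]
force: [0.3, 1.3, -0.3]
ee_pos: [574.8, 131.3, 56.4]
force: [0.6, -0.1, -0.7]
t 15.65 pos [574.8 131.3  56.4] yaw 58.5 zax [ 0.002  0.    -1.   ] F [ 0.6 -0.1 -0.7] j6 2.35 gap 0.0
units [-1.4  -0.24  0.32]
turn [ 0.02 -0.01 -2.07]
```

```bash

python3 -m creep '[[-0.22,-0.06,0.08,0,0,-0.4],[-0.22,-0.06,0.08,0,0,-0.4],[-0.22,-0.06,0.08,0,0,-0.4],[-0.22,-0.03,0.08,0,0,-0.4],[-0.15,-0.03,0,0,0,-0.4],[-0.1,0,0,0,0,0],[0,0,0,0,0,0],[0,0,0,0,0,0]]' |sed -n '2p;4p'
python3 - <<'E'
from h import *
todo(556,110,50,68)
for n in ('top','scene'):
    c=env.camera(n);m=masks(c['frame'])
    for k in blobs(m['red'],15):
        P=plane(c,k,96);e=cv2.minEnclosingCircle(P)
        if e[0][0]<700: print('red',n,e)
E
```

```text
ee_pos: [560.3, 113.7, 49.1]
force: [0.8, -1.3, 0.5]
t 16.37 pos [560.3 113.7  49.1] yaw 67.7 zax [ 0.001  0.    -1.   ] F [ 0.8 -1.3  0.5] j6 2.16 gap -0.0
units [-0.25 -0.13 -0.04]
turn [ 0.01 -0.   -0.07]
```

Continuing in small steps until the stop shows in the force reading.

```bash

python3 -m creep '[[-0.07,-0.03,0,0,0,0],[-0.07,-0.03,0,0,0,0],[-0.06,-0.03,0,0,0,0],[0,0,0,0,0,0],[0,0,0,0,0,0],[0,0,0,0,0,0],[0,0,0,0,0,0],[0,0,0,0,0,0]]' |sed -n '2p;4p'
python3 -m creep '[[-0.05,0,0,0,0,0],[-0.04,0,0,0,0,0],[0,0,0,0,0,0],[0,0,0,0,0,0],[0,0,0,0,0,0],[0,0,0,0,0,0],[0,0,0,0,0,0],[0,0,0,0,0,0]]' |sed -n '2p;4p'
```

```text
ee_pos: [557.3, 111.6, 49.3]
force: [1.1, 4.6, 0.7]
ee_pos: [557.2, 111.5, 49.5]
force: [3.1, 9.3, -0.8]
```

The stop is reached: 9.8 N with no further motion, at the predicted place. I'll back off, rise and check.

```bash

python3 -m creep '[[0.2,0,0,0,0,0],[0.5,0,0,0,0,0],[0.9,0,0,0,0,0],[0.5,0,-0.8,0,0,0],[0,0,-1,0,0,0],[0,0,-1,0,0,0],[0,0,-1,0,0,0],[0,0,-0.8,0,0,0]]' |sed -n '2p;4p'
python3 - <<'E'
from h import *
for n in ('top','scene'):
    c=env.camera(n);m=masks(c['frame']);cv2.imwrite(f'pics/{n}5.png',c['frame'])
    for k in blobs(m['red'],15):
        P=plane(c,k,96);e=cv2.minEnclosingCircle(P)
        if e[0][0]<700: print('red',n,e)
todo(546.4,86.6,142,66)
E
```

```text
ee_pos: [572.2, 148.0, 142.2]
force: [0.9, 0.0, -1.3]
red top ((547.5643310546875, 80.87858581542969), 12.576485633850098)
red scene ((470.66729736328125, -360.9456787109375), 13.87945556640625)
red scene ((546.0699462890625, 78.94259643554688), 13.774862289428711)
t 18.57 pos [573.9 148.4 143.8] yaw 67.7 zax [ 0.005  0.001 -1.   ] F [-0.3  0.   0.4] j6 2.21 gap 0.0
units [-3.38 -0.11  0.08]
turn [ 0.05 -0.03  0.38]
```

```bash
python3 - <<'E'
from h import *
a=cv2.imread('pics/top5.png')[170:290,230:350];b=cv2.imread('pics/scene5.png')[150:270,240:360]
cv2.imwrite('pics/cmp5.png',cv2.resize(np.hstack([a,b]),None,fx=3.3,fy=3.3,interpolation=cv2.INTER_CUBIC))
c=env.camera('top');s=env.camera('scene')
for z in(98.5,):
  for p in ((546.4,86.6),(547,80)): print(p,(proj(c,(*p,z))-[230,170])*3.3,(proj(s,(*p,z))-[240,150])*3.3+[396,0])
E
```

```text
(546.4, 86.6) [160.90589221 200.89996642] [631.49872818 162.52700219]
(547, 80) [172.86472049 200.07232754] [637.75926973 169.54026515]
```

View pics/cmp5.png

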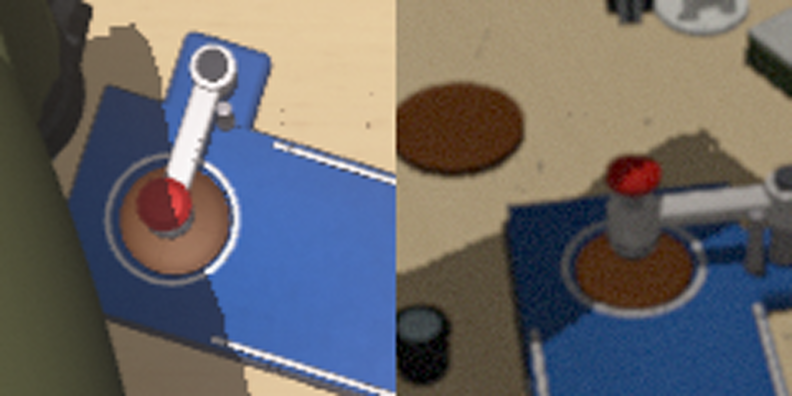

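The pictures show the arm against its stop post. The button, at crop top (163,205) and scene (635,170), is over the lens. That is within 2 mm of the cell centre projection of (161,201). The red fit was only biased by the shadow.

```bash

python3 -m creep '[[-0.6,0,0,0,0,0],[-0.7,0,0,0,0,0],[-0.7,0,0,0,0,0],[-0.7,0,0,0,0,0],[-0.68,-0.1,0,0,0,0],[0,0,0.5,0,0,0],[0,0,0.5,0,0,0],[0,0,0.5,0,0,0]]' |sed -n '2p;4p'
python3 - <<'E'
from h import *
todo(545.8,85.8,101,67.7)
E
```

```text
ee_pos: [544.5, 85.6, 110.0]
force: [-0.7, -0.1, -0.0]
t 19.33 pos [544.5  85.6 110. ] yaw 67.7 zax [ 0.  0. -1.] F [-0.7 -0.1 -0. ] j6 2.12 gap 0.0
units [0.03 0.06 0.45]
turn [ 0.   -0.01  0.  ]
```

```bash

python3 -m creep '[[0.03,0.06,0.2,0,0,0],[0,0,0.2,0,0,0],[0,0,0.1,0,0,0],[0,0,0.1,0,0,0],[0,0,0.1,0,0,0],[0,0,0.1,0,0,0],[0,0,0,0,0,0],[0,0,0,0,0,0]]' |sed -n '2p;4p'
python3 -m creep '[[0,0,0.05,0,0,0],[0,0,0.05,0,0,0],[0,0,0.05,0,0,0],[0,0,0,0,0,0],[0,0,0,0,0,0],[0,0,0,0,0,0],[0,0,0,0,0,0],[0,0,0,0,0,0]]' |sed -n '2p;4p'
```

```text
ee_pos: [546.0, 86.3, 95.2]
force: [-0.9, 0.6, 1.6]
ee_pos: [546.0, 86.2, 92.0]
force: [-0.6, 2.4, 3.9]
```

```bash

python3 -m creep '[[0,0,0.05,0,0,0],[0,0,0.05,0,0,0],[0,0,0.03,0,0,0],[0,0,0,0,0,0],[0,0,0,0,0,0],[0,0,0,0,0,0],[0,0,0,0,0,0],[0,0,0,0,0,0]]' |sed -n '2p;4p'
```

```text
ee_pos: [546.0, 86.2, 89.6]
force: [-0.3, 2.0, 7.5]
```

```bash

python3 -m creep '[[0,0,0.03,0,0,0],[0,0,0.03,0,0,0],[0,0,0,0,0,0],[0,0,0,0,0,0],[0,0,0,0,0,0],[0,0,0,0,0,0],[0,0,0,0,0,0],[0,0,0,0,0,0]]' |sed -n '2p;4p'
python3 -m creep '[[0,0,0,0,0,0],[0,0,0,0,0,0],[0,0,0,0,0,0],[0,0,0,0,0,0],[0,0,0,0,0,0],[0,0,0,0,0,0],[0,0,0,0,0,0],[0,0,0,0,0,0]]' |sed -n '2p;4p'
```

```text
ee_pos: [546.1, 86.2, 89.4]
force: [-4.4, 1.9, 14.0]
ee_pos: [546.1, 86.2, 89.4]
force: [-4.3, 1.6, 14.7]
```

The pins are firm on the lens: 14 N with travel blocked, held for over 1 s. Now I'll release straight up and check.

```bash

python3 -m creep '[[0,0,-0.1,0,0,0],[0,0,-0.2,0,0,0],[0,0,-0.3,0,0,0],[0,0,-0.5,0,0,0],[0,0,-0.8,0,0,0],[0,0,-1,0,0,0],[0,0,-1,0,0,0],[0,0,-1,0,0,0]]' |sed -n '2p;4p'
python3 -m creep '[[-1,0,-1,0,0,0],[-1,0,-1,0,0,0],[-1,0,-1,0,0,0],[-1,0,-0.5,0,0,0],[-1,0,0,0,0,0],[-1,0,0,0,0,0],[-1,0,0,0,0,0],[-0.5,0,0,0,0,0]]' |sed -n '2p;4p'
python3 - <<'E'
from h import *
T=[env.camera(n)['frame'] for n in('top','scene')]
a=T[0][170:290,230:350];b=T[1][150:270,240:360]
cv2.imwrite('pics/cmp6.png',cv2.resize(np.hstack([a,b]),None,fx=3.3,fy=3.3,interpolation=cv2.INTER_CUBIC))
E
```

```text
ee_pos: [545.3, 85.4, 187.1]
force: [-0.4, 0.1, -0.5]
ee_pos: [487.8, -54.8, 256.5]
force: [0.3, 0.2, 0.0]
```

View pics/cmp6.png

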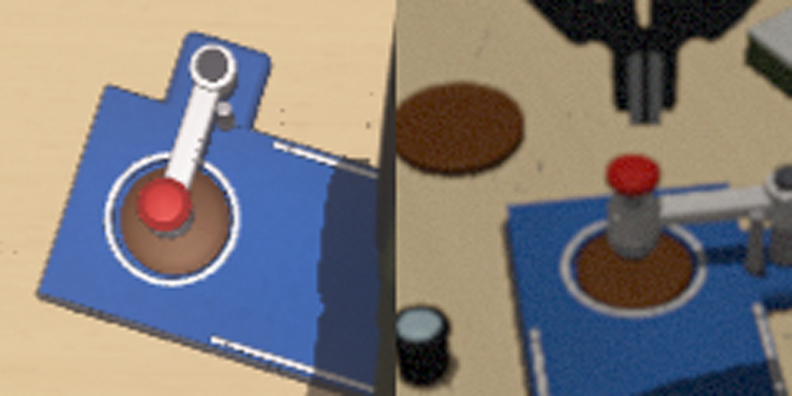

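The lens at (175,220) is flat in the ring. The head is over it against its stop, the button at (163,205) is back up, and the robot is clear. Handing in.

```bash
python3 -c "
from cell import env
print(env.state()['t'],env.hand_in())"
```

```text
the job is handed in; nothing more can be done
24.1 None
```

The job is handed in at 24.1 s: the lens lies flat in the cell, the head is against its stop over it, the pins were pressed at about 14 N for over half a second, and the button is back up; I saw no contact with the marker, loupe, carton or bottle but did not re-measure their positions, and no verdict came back.

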